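# Put the teapot on the welcome tray and dock the tray

## Task

Lift the teapot off its stand by its overhead handle and set it down gently in the middle of the round slate coaster on the tray, with its spout pointing along the tray towards the end that goes into the holder first. Then slide the loaded tray fully home into the slotted holder, against its back stop, and let go. The cup and coaster stay in the tray with the cup upright, and the carafe, the lidded jar and the clock are left alone.

Things in the scene. Friction and masses are not known exactly. Their poses are not given: they have to be found in the camera images.
- teapot: Smoked-glass teapot (0.5 kg), overhead arch handle. Origin: centre of underside; z up, +x towards the spout. Belly diameter 96 at height 50, base 72, lid knob top at 114. Arch in the x-z plane, 94 wide; its level top bar is along x, 74 long, 14 thick (y), heights 164 to 180. Spout reaches 86 from the axis, up to height 100. Starts on the stand, spout to world +y within 1.2 rad.
- teapot_grip (a point): Centre of the teapot handle's wooden top bar, 172 above the underside, on the teapot's axis. Pinch it across the teapot's y from above.
- stand: Fixed round steel teapot stand: plate diameter 112 on three legs, plate top at height 58, with a 5 high raised rim of inside diameter 104. Origin: centre of its underside on the work surface.
- tray: Loose wooden tray (0.5 kg), 220 wide (x), 360 long (y), floor 8 thick. Origin: centre of underside. Sides 8 thick, 22 high; ends 10 thick, 22 high, but 52 high in the middle 120 (handle boards). Its +y end enters the holder first. It starts 260 to 280 short of home, up to 20 off line and 0.14 rad askew, and slides on the work surface.
- tray_grip (a point): Top edge, at mid-width, of the handle board at the tray's -y end (the end that stays outside): 52 above the underside, 175 from the tray's origin. The board is 10 thick along the tray's y and 120 wide; pinch it along the tray's y from above.
- coaster: Loose dark slate disc, diameter 100, 6 thick, lying on the tray floor within 20 of its centre line, about 55 from the tray's middle towards either end (which end varies). Origin: centre of its underside.
- cup: White cup without handle, rim diameter 68, 60 high, standing on the tray floor at the other place, about 110 from the coaster. Origin: centre of its underside.
- holder: Fixed dark wood holder. Origin: on the work surface, where the tray's origin lies when home (axes parallel too). Side rails from y = -20 to 180, 226 apart inside, 36 high, with lips at heights 30 to 36 reaching 14 inwards over the tray's sides (198 between lips). Mouth at -y; flared guides from y = -20 to -72 widen it to 265. Back stop at +y.
- holder_stop (a point): Inner face of the holder's back stop at mid-width, 181 from the holder's origin along its +y, 18 high; the home tray's +y end touches it.
- carafe: Bystander between stand and tray: smoked-glass bedside carafe with a tumbler upended over its neck, diameter 82, 195 high, loose. Origin: centre of its underside.
- jar: Bystander: white lidded jar, diameter 64, 85 high, loose, near the carafe (swaps places with the clock).
- clock: Bystander: black box clock, 45 (x) by 75 (y) by 70 high, loose, near the carafe (swaps places with the jar).

How it is judged:
By the outcome, as a careful person would: the job done as asked, in the order asked, and still so for the second after the job is handed in, with the robot touching nothing.
It also fails if it takes over 72 s, if anything falls off the work surface, if the arm or the gripper's body presses on something with over 40 N, if the wrist force passes 120 N, or if a joint passes its speed limit or range.

## Robot

A 6-joint arm with a two-finger parallel gripper is mounted at the origin on the work surface. World frame = base frame: x ahead of the robot, y to its left, z up, the work surface at z = 0. Lengths are in m, angles in rad, forces in N, time in s.
With the tool pointing down it reaches from about 0.35 to 0.975 m from the base axis. Payload 4.9 kg.
Tool frame: the origin (TCP) lies between the finger pads; the fingertips stand 19 mm ahead of it and the grasp point (between the pads) is the TCP; z points along the fingers, y is the line along which they close (so a half turn about z gives the same grasp; the last joint's range is limited). The gripper opens to 85 mm and grips with 20 to 120 N. Pads are 22 mm wide; open, the fingers measure 114 mm over their backs; the gripper's body (76 mm by 85 mm) begins 54 mm behind the grasp point. The pads swing forward as they close: fully open they stand 13 mm farther back than shut.
Start: joints at [-1.387, 0.053, 1.613, -0, 1.476, -0.119], TCP at [0.186, -0.597, 0.25] pointing down, gripper open.
Joint ranges: [-3.01, 3.01], [-1.01, 2.22], [0.06, 2.58], [-1.02, 4.17], [0.09, 2.62], [-3.14, 3.14]. Speed limits (rad/s): [2.57, 2.57, 3.14, 3.14, 3.14, 3.14].

## Interface

Orientations are given as a rotation vector (axis times angle).
In Python, from station import ctrl gives the robot as it stands. The module is installed in compiled form; this text tells all that it offers.
- The arm moves only by the tool servo_tool, never from a script. Its argument "increments" is a list that holds one entry, the list of rows, each a list of 5 numbers: the finger opening in cm, from 0 to 8.54, then the shift along the tool's x, y, z in cm, then the turn about the tool's z in degrees. A call has 1 to 5 rows; each row is the pose to reach, as a shift and turn from the pose commanded when the call began, along the tool's axes at that moment; what a row does not reach only later rows make up. A row lasts 1/10 s, in which the tool goes at most 50 mm and 8.59 degrees, less where a joint would pass 70% of its speed; a pose out of reach is approached as far as the arm can. A call with a gripper value outside its range is refused whole. The fingers move at their own pace and stop on an object; "newtons" is the grip in N (left out, the last holds). Time passes only in rows, so rows that repeat a pose let the fingers close. It gives the time, the measured TCP pose, the force, the opening and the grip force at its end, in the units of the state.
- ctrl.get_obs(): the state, without advancing time (a new reading comes with each control period).
- ctrl.get_image(name): name is "side" or "top"; returns a dict with "img" (384x512x3 uint8, red, green, blue), "fx", "fy", "cx", "cy" (pixels), "k1" (the pictures are not rectified: a ray, as slopes to the right and down, at radius r is drawn at 1 + k1 r^2 times it, then the intrinsics apply), "rvec" (rotation vector, rad) and "tvec" (3), from world to camera coordinates, as OpenCV has them. Camera axes: x right, y down, z forward; pixel columns grow to the right and rows downward; lengths in m; the calibration is good to about 2 mm. A picture is of the moment at which its call begins. There is no depth.
- ctrl.finish_job(): hands the job in; it is judged then, once.
The state is a dict: "t": time; "q": joint angles; "dq": joint speeds; "effort": joint torques, N m; "tool_pos": TCP position; "tool_rot": TCP orientation; "contact_force": force on the tool from outside, world axes, zero at the start; "wrist_torque": the same for the moment, N m; "opening": finger opening in m; "grip_force": force on a finger pad.
Only numpy, scipy, OpenCV 4.12 (cv2) and the standard library are available. Lean on these libraries where they do the work, as an engineer would, in place of code of your own. Each camera call takes 0.05 s, during which the arm holds its last target. There are 200 camera calls.

## Working session

There is one attempt and no reset: what is moved stays moved. The work goes in short steps, Python scripts to look and compute and a tool call to move; the robot and the scene stay as the last step left them, time stands still between calls to the robot, and variables do not carry over. Pictures are saved under pics/ and viewed, at most 10 in all, crops included, and the job is handed in when it is done.

Besides the shell and the picture viewer there is one more tool, called after "Emit:" as name([rows], argument=value, ...), one row to a line, values as JSON. servo_tool: Moves the arm, as the interface text tells. Its arguments: {"type":"object","properties":{"increments":{"type":"array"},"newtons":{"type":"number"}},"required":["increments"]}

```bash
mkdir -p pics; cat > h.py <<'E'
import numpy as np, cv2
from scipy.spatial.transform import Rotation as R
from station import ctrl
def cam(n):
    d=ctrl.get_image(n); return d
def save(d,f): cv2.imwrite('pics/'+f,d['img'][:,:,::-1])
def ray(d,u,v):
    x,y=(u-d['cx'])/d['fx'],(v-d['cy'])/d['fy']; rd=np.hypot(x,y); r=rd
    for _ in range(30): r=rd/(1+d['k1']*r*r)
    s=r/rd if rd>0 else 1
    M=R.from_rotvec(np.ravel(d['rvec'])).as_matrix(); t=np.ravel(d['tvec'])
    return -M.T@t, M.T@np.array([x*s,y*s,1])
def atz(d,u,v,z):
    c,w=ray(d,u,v); return c+w*(z-c[2])/w[2]
def proj(d,p):
    M=R.from_rotvec(np.ravel(d['rvec'])).as_matrix(); q=M@np.asarray(p,float)+np.ravel(d['tvec'])
    x,y=q[:2]/q[2]; k=1+d['k1']*(x*x+y*y)
    return np.array([d['fx']*x*k+d['cx'],d['fy']*y*k+d['cy']])
E
python3 - <<'E'
from h import *
import pickle
for n in('top','side'):
    d=cam(n); pickle.dump(d,open(n+'0.pkl','wb')); save(d,n+'0.png'); print(n,d['fx'],d['k1'],ray(d,256,192))
o=ctrl.get_obs(); print(o['tool_pos'],o['tool_rot'],R.from_rotvec(o['tool_rot']).as_matrix().round(3),o['opening'])
a,b=[cv2.imread(f'pics/{n}0.png') for n in('top','side')]
cv2.imwrite('pics/t0x.png',cv2.resize(a,(800,600),interpolation=cv2.INTER_CUBIC));cv2.imwrite('pics/s0x.png',cv2.resize(b,(800,600),interpolation=cv2.INTER_CUBIC))
E
```

```text
top 471.86172297996336 -0.06731681519688554 (array([0.42001509, 0.05091295, 1.68703428]), array([ 0.09518202, -0.01385492, -0.99583621]))
side 407.6300102056298 -0.14753642754509733 (array([0.38145585, 1.1406642 , 0.9538504 ]), array([ 0.11538057, -0.79499383, -0.59556525]))
[ 0.18626186 -0.59606057  0.24919291] [-3.10385632e+00 -4.73533191e-01  1.11340620e-04] [[ 0.955  0.298 -0.   ]
 [ 0.298 -0.955  0.002]
 [ 0.    -0.002 -1.   ]] 0.08554631839447958
```

View pics/t0x.png

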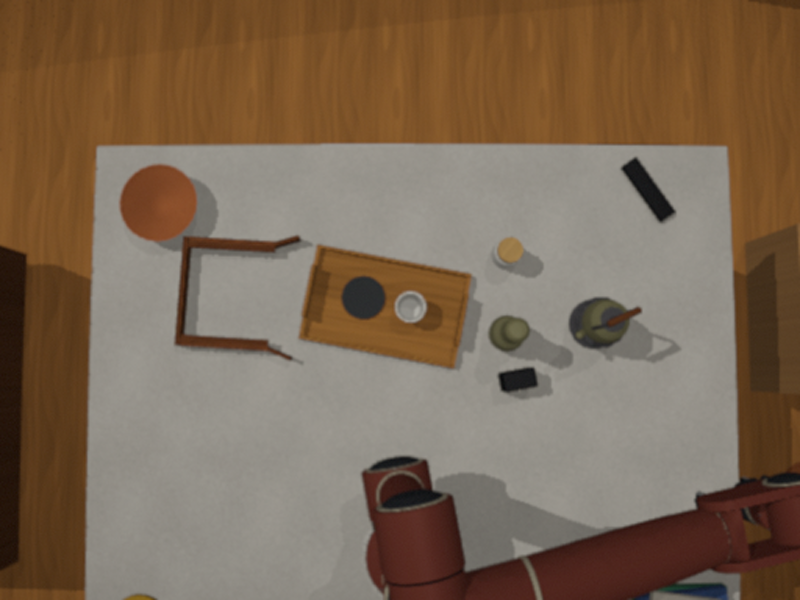

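View pics/s0x.png

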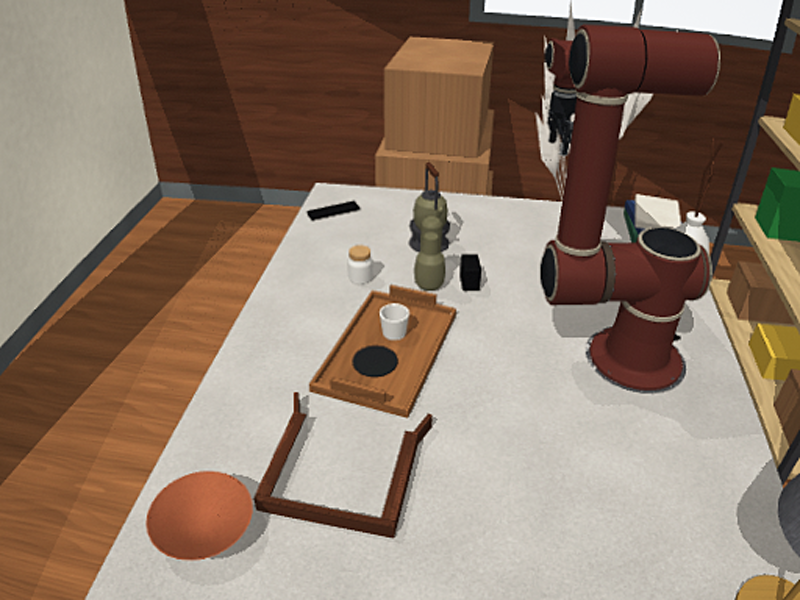

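```bash
python3 - <<'E'
import cv2,numpy as np
a=cv2.imread('pics/top0.png');b=cv2.imread('pics/side0.png')
f=lambda i,u,v,w,h,s:cv2.resize(i[v:v+h,u:u+w],None,fx=s,fy=s,interpolation=cv2.INTER_CUBIC)
A=f(a,108,145,200,95,4)      # 800x380
B=np.hstack([f(a,355,180,100,55,4),f(b,250,100,100,55,4)]) #800x220
cv2.imwrite('pics/c1.png',np.vstack([A,B]))
E
```

```text
(no output)
```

View pics/c1.png

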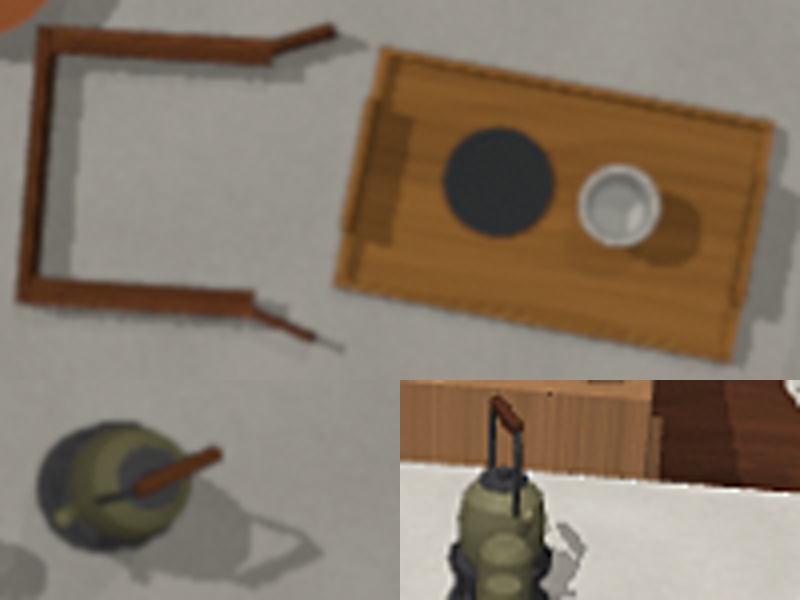

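```bash
cat > m.py <<'E'
from h import *
import pickle
from scipy.optimize import least_squares
def fit(d,loc,px,x0):
    loc=np.array(loc,float)
    def P(x):
        c,s=np.cos(x[2]),np.sin(x[2])
        return [(x[0]+c*l[0]-s*l[1],x[1]+s*l[0]+c*l[1],l[2]) for l in loc]
    r=least_squares(lambda x:np.ravel([proj(d,p)-q for p,q in zip(P(x),px)]),x0)
    return r.x,np.abs(r.fun).max()
E
python3 - <<'E'
from m import *
d=pickle.load(open('top0.pkl','rb'));e=pickle.load(open('side0.pkl','rb'))
A=lambda x,y:((x+.5)/4-.5+108,(y+.5)/4-.5+145)
B=lambda x,y:((x+.5)/4-.5+355,(y-380+.5)/4-.5+180)
S=lambda x,y:((x-400+.5)/4-.5+250,(y-380+.5)/4-.5+100)
a=.11;b=.18
print('tray',fit(d,[(a,b,.022),(a,-b,.022),(-a,-b,.022),(-a,b,.022)],[A(380,47),A(774,122),A(731,361),A(335,288)],[.5,.1,0]))
print('holder',fit(d,[(.099,-.02,.036),(-.099,-.02,.036),(.099,.181,.036),(-.099,.181,.036)],[A(270,64),A(253,290),A(55,53),A(40,277)],[.5,.35,0]))
print('coaster',atz(d,*A(499,182),.014),'cup',atz(d,*A(620,206),.068))
z=.238
p,q=atz(d,*B(135,488),z),atz(d,*B(221,452),z);print('bar top',p,q,(p+q)/2,np.linalg.norm(p-q),np.arctan2(*(p-q)[1::-1]))
p,q=atz(e,*S(520,428),z),atz(e,*S(492,400),z);print('bar side',p,q,(p+q)/2,np.linalg.norm(p-q))
f=1.5625
print('carafe',atz(d,516/f,330/f,.195),'base',atz(d,505/f,336/f,.05))
print('jar',atz(d,510/f,249/f,.085),'clock',atz(d,518/f,379/f,.07))
print('stand',atz(d,*B(95,486),.06))
E
```

```text
tray (array([ 0.56648187,  0.06216351, -0.18476122]), np.float64(0.8258918145741632))
holder (array([ 0.59050693,  0.33560613, -0.05654484]), np.float64(1.6723132897810729))
coaster [0.58668207 0.11179483 0.014     ] cup [0.56048606 0.00559805 0.068     ]
bar top [ 0.51310671 -0.37825477  0.238     ] [ 0.54100342 -0.44625286  0.238     ] [ 0.52705506 -0.41225382  0.238     ] 0.07349807016957356 1.960113787949997
bar side [ 0.50725311 -0.37175517  0.238     ] [ 0.54318133 -0.43463534  0.238     ] [ 0.52521722 -0.40319526  0.238     ] 0.07242066288644405
carafe [ 0.50145772 -0.20504796  0.195     ] base [ 0.49603103 -0.20523187  0.05      ]
jar [ 0.6855796  -0.21316901  0.085     ] clock [ 0.40089293 -0.22962541  0.07      ]
stand [ 0.52630297 -0.39600435  0.06      ]
```

Emit:
servo_tool([
  [[8.5, 4, -0.8, -1.5, -8], [8.5, 8, -1.6, -3, -16], [8.5, 12, -2.4, -4.5, -24], [8.5, 16, -3.2, -6, -32], [8.5, 20, -4, -6, -40]],
])

```text
t: 0.6
tool_pos: [0.367, -0.4985, 0.313]
tool_rot: [2.748, 1.513, 0.0]
contact_force: [-0.0, 0.3, 0.8]
opening: 0.0849
grip_force: 0.0
```

Emit:
servo_tool([
  [[8.5, 3.5, 1.7, 0, -8], [8.5, 7, 3.4, 0, -16], [8.5, 10.5, 5.1, 0, -24], [8.5, 14, 6.8, 0, -32], [8.5, 16.5, 8.5, 0, -40]],
])

```text
t: 1.1
tool_pos: [0.5274, -0.4038, 0.3097]
tool_rot: [-2.065, -2.366, -0.001]
contact_force: [-0.4, -0.4, 0.3]
opening: 0.0847
grip_force: 0.0
```

Emit:
servo_tool([
  [[8.5, 0, 0, 0, -8], [8.5, 0, 0, 0, -16], [8.5, 0, 0, 0, -16]],
])

```text
t: 1.4
tool_pos: [0.5261, -0.4052, 0.3094]
tool_rot: [-1.725, -2.624, -0.0]
contact_force: [-0.9, -0.2, -0.3]
opening: 0.0853
grip_force: 0.0
```

```bash
cat > go.py <<'E'
from h import *
def yaw():
    o=ctrl.get_obs(); M=R.from_rotvec(o['tool_rot']).as_matrix(); return o,M,np.arctan2(M[1,0],M[0,0])
def to(p,y=None):
    o,M,w=yaw(); s=M.T@(np.array(p)-o['tool_pos'])*100
    print('at',o['tool_pos'].round(4),'yaw',round(w,4),'q6',o['q'][5].round(2),'t',o['t'],'open',round(o['opening'],4),'F',np.round(o['contact_force'],1)); 
    print('shift cm',s.round(2),'turn',None if y is None else round(-np.degrees((y-w+np.pi)%(2*np.pi)-np.pi),2))
E
python3 - <<'E'
from go import *
import pickle
to([.526,-.406,.23],1.96)
a,b=cam('top'),cam('side');pickle.dump((a,b),open('1.pkl','wb'))
f=lambda i,u,v,w,h,s:cv2.resize(i['img'][v:v+h,u:u+w,::-1],None,fx=s,fy=s,interpolation=cv2.INTER_CUBIC)
cv2.imwrite('pics/c2.png',np.hstack([f(a,350,160,80,110,5),f(b,240,70,80,110,5)]))
E
```

```text
at [ 0.5261 -0.4052  0.3094] yaw 1.9787 q6 -1.18 t 1.4 open 0.0853 F [-0.9 -0.2 -0.3]
shift cm [-0.08 -0.03  7.94] turn 1.07
```

View pics/c2.png

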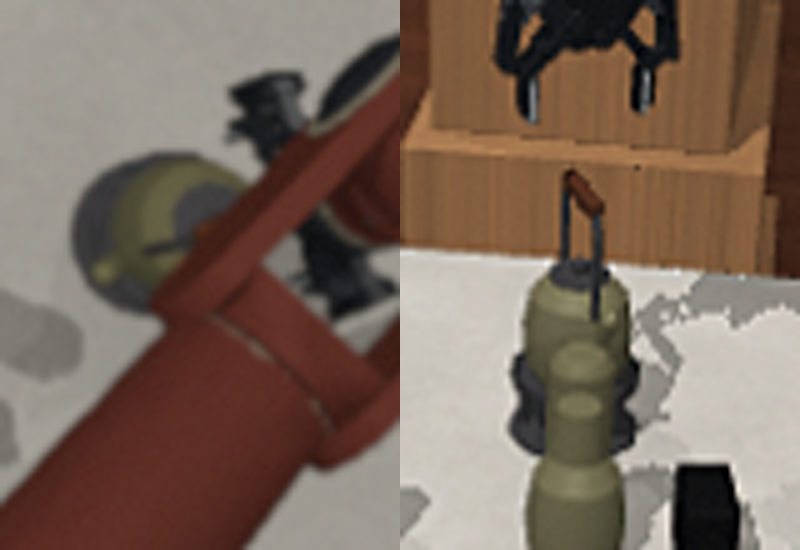

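Emit:
servo_tool([
  [[8.5, 0, 0, 2, 1], [8.5, 0, 0, 4, 1], [8.5, 0, 0, 6, 1], [8.5, -0.3, 0, 7.5, 1], [8.5, -0.3, 0, 7.9, 1]],
], newtons=50)

```text
t: 2.0
tool_pos: [0.5262, -0.4081, 0.2286]
tool_rot: [-1.749, -2.605, -0.001]
contact_force: [-0.4, 1.0, 0.5]
opening: 0.0851
grip_force: 0.0
```

Emit:
servo_tool([
  [[0.5, 0, 0, 0, 0], [0.5, 0, 0, 0, 0], [0.5, 0, 0, 0, 0], [0.5, 0, 0, 0, 0], [0.5, 0, 0, 0, 0]],
])

```text
t: 2.5
tool_pos: [0.5271, -0.4087, 0.2324]
tool_rot: [1.748, 2.609, -0.001]
contact_force: [-2.7, 1.4, 1.0]
opening: 0.0133
grip_force: 51.8
```

Emit:
servo_tool([
  [[0.5, 0, 0, 0, 0], [0.5, 0, 0, 0, 0]],
])

```text
t: 2.7
tool_pos: [0.5272, -0.4087, 0.2321]
tool_rot: [1.748, 2.609, -0.001]
contact_force: [-0.9, -0.1, 3.3]
opening: 0.0129
grip_force: 52.1
```

Emit:
servo_tool([
  [[0.5, 0, 0, -1, 0], [0.5, 0, 0, -3, 0], [0.5, 0, 0, -6, 0], [0.5, 0, 0, -9, 0], [0.5, 0, 0, -12, 0]],
])

```text
t: 3.2
tool_pos: [0.5268, -0.4078, 0.3509]
tool_rot: [-1.747, -2.608, -0.002]
contact_force: [0.7, -1.1, -5.3]
opening: 0.0128
grip_force: 51.1
```

Emit:
servo_tool([
  [[0.5, 0, 0, -3, 0], [0.5, 0, 0, -5, 0], [0.5, 0, 0, -6, 0], [0.5, 0, 0, -6, 0], [0.5, 0, 0, -6, 0]],
])

```text
t: 3.7
tool_pos: [0.5269, -0.4081, 0.4093]
tool_rot: [-1.747, -2.608, -0.001]
contact_force: [-1.5, -0.0, -4.9]
opening: 0.0128
grip_force: 51.1
```

```bash
python3 - <<'E'
from go import *
import pickle
to([.587,.112,.41],1.386)
a,b=cam('top'),cam('side');pickle.dump((a,b),open('2.pkl','wb'))
f=lambda i,u,v,w,h,s:cv2.resize(i['img'][v:v+h,u:u+w,::-1],None,fx=s,fy=s,interpolation=cv2.INTER_CUBIC)
cv2.imwrite('pics/c3.png',np.hstack([f(a,350,150,80,110,5),f(b,240,50,80,110,5)]))
E
```

```text
at [ 0.5269 -0.4081  0.4093] yaw 1.9609 q6 -1.16 t 3.7 open 0.0128 F [-1.5 -0.  -4.9]
shift cm [4.582e+01 2.534e+01 3.000e-02] turn 32.94
```

View pics/c3.png

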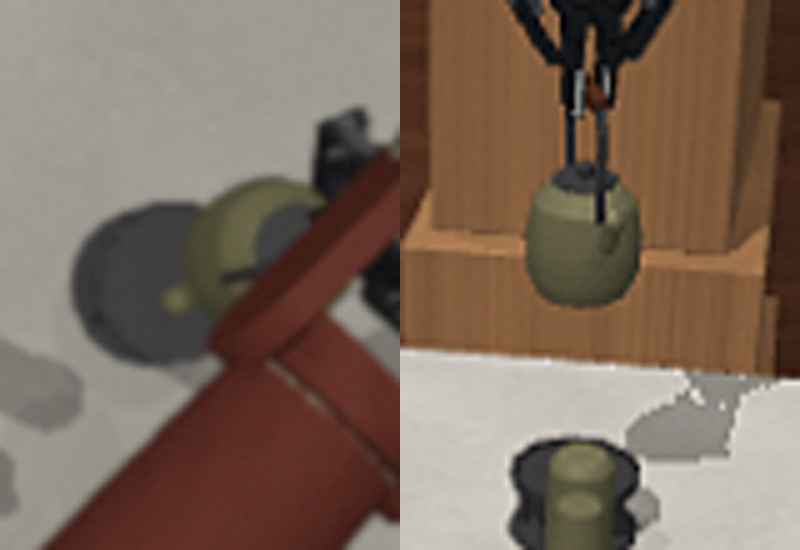

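Emit:
servo_tool([
  [[0.5, 1.3, 0.7, 0, 0], [0.5, 3.9, 2.2, 0, 0], [0.5, 7.4, 4.1, 0, 0], [0.5, 10.9, 6.0, 0, 0], [0.5, 14.4, 7.9, 0, 0]],
])

```text
t: 4.3
tool_pos: [0.5451, -0.2426, 0.4104]
tool_rot: [-1.748, -2.609, -0.001]
contact_force: [1.3, -0.3, -3.9]
opening: 0.0131
grip_force: 50.8
```

Emit:
servo_tool([
  [[0.5, 3.5, 1.9, 0, 1], [0.5, 7.0, 3.8, 0, 3], [0.5, 10.5, 5.7, 0, 6], [0.5, 14.0, 7.7, 0, 9], [0.5, 17.5, 9.7, 0, 12]],
])

```text
t: 4.8
tool_pos: [0.5679, -0.0438, 0.4106]
tool_rot: [-2.013, -2.41, -0.0]
contact_force: [0.8, 0.3, -3.9]
opening: 0.013
grip_force: 50.8
```

```bash
python3 - <<'E'
from go import *
to([.587,.112,.41],1.386)
E
```

```text
at [ 0.5679 -0.0438  0.4106] yaw 1.7498 q6 -0.39 t 4.8 open 0.013 F [ 0.8  0.3 -3.9]
shift cm [14.99  4.66  0.08] turn 20.85
```

Emit:
servo_tool([
  [[0.5, 4, 1.2, 0, 5], [0.5, 8, 2.5, 0, 10], [0.5, 11.5, 3.6, 0, 15], [0.5, 14, 4.35, 0, 19], [0.5, 15, 4.65, 0, 20.9]],
])

```text
t: 5.3
tool_pos: [0.5864, 0.113, 0.4104]
tool_rot: [-2.413, -2.009, 0.001]
contact_force: [-0.2, -0.9, -4.0]
opening: 0.0132
grip_force: 50.8
```

Emit:
servo_tool([
  [[0.5, 0, 0, 2, 0], [0.5, 0, 0, 6, 0], [0.5, 0, 0, 10, 0], [0.5, 0, 0, 13, 0], [0.5, 0, 0, 14.5, 0]],
])

```text
t: 5.8
tool_pos: [0.5847, 0.1101, 0.2614]
tool_rot: [-2.412, -2.005, 0.009]
contact_force: [-0.9, 0.0, -4.7]
opening: 0.0127
grip_force: 50.8
```

Emit:
servo_tool([
  [[0.5, 0, 0, 0.5, 0], [0.5, 0, 0, 0.5, 0], [0.5, 0, 0, 0.5, 0]],
])

```text
t: 6.1
tool_pos: [0.5884, 0.1097, 0.2638]
tool_rot: [2.415, 2.006, 0.005]
contact_force: [0.3, -0.7, -4.0]
opening: 0.0131
grip_force: 50.8
```

```bash
python3 - <<'E'
from go import *
import pickle
to([.587,.112,.194],1.386)
a,b=cam('top'),cam('side');pickle.dump((a,b),open('3.pkl','wb'))
f=lambda i,u,v,w,h,s:cv2.resize(i['img'][v:v+h,u:u+w,::-1],None,fx=s,fy=s,interpolation=cv2.INTER_CUBIC)
cv2.imwrite('pics/c4.png',np.hstack([f(a,180,150,100,120,4),f(b,190,130,100,120,4)]))
E
```

```text
at [0.5884 0.1097 0.2638] yaw 1.3867 q6 0.24 t 6.1 open 0.0131 F [ 0.3 -0.7 -4. ]
shift cm [ 0.2  -0.21  6.98] turn 0.04
```

View pics/c4.png

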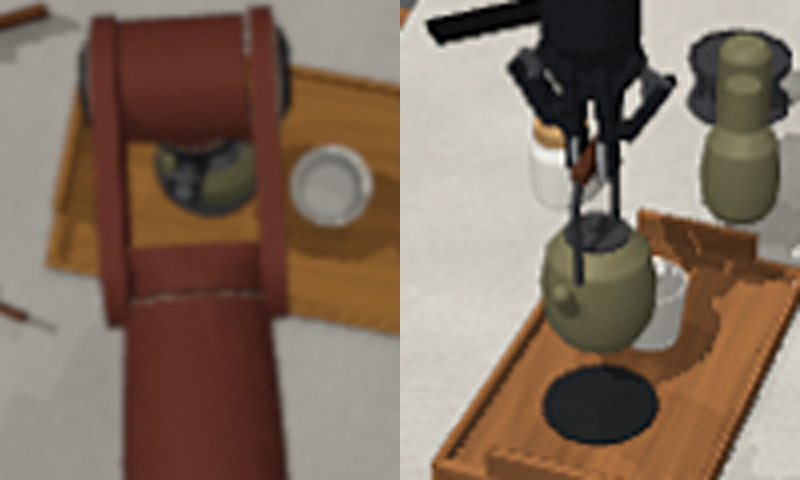

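```bash
python3 - <<'E'
from go import *
import pickle
a,b=pickle.load(open('3.pkl','rb'))
S=lambda x,y:((x-400+.5)/4-.5+190,(y+.5)/4-.5+130)
I=lambda p:((p[0]-190+.5)*4-.5+400,(p[1]-130+.5)*4-.5)
print('coaster side',atz(b,*S(601,404),.014))
p=np.array([.5884,.1097,.2638-.172])
ring=lambda r,z:np.array([I(proj(b,p+[r*np.cos(t),r*np.sin(t),z])) for t in np.linspace(0,6.28,90)])
for r,z in((.036,0),(.048,.05)):
    q=ring(r,z);print(r,q.min(0),q.max(0))
print('knob',I(proj(b,p+[0,0,.114])))
# cropped coaster ring prediction
print(atz(b,*S(543,404),.014)-atz(b,*S(659,404),.014))
E
```

```text
coaster side [0.58498168 0.11521397 0.014     ]
0.036 [553.32739924 302.64186867] [639.84394617 357.53314959]
0.048 [536.48070802 246.95117934] [654.46106953 319.10592246]
knob (np.float64(594.0649550807624), np.float64(217.93883165553052))
[9.83617621e-02 1.58316106e-02 1.11022302e-16]
```

Emit:
servo_tool([
  [[0.5, 0.3, -0.1, 2, 0], [0.5, 0.5, -0.1, 4, 0], [0.5, 0.5, -0.1, 5.5, 0], [0.5, 0.5, -0.1, 6.4, 0], [0.5, 0.5, -0.1, 6.6, 0]],
])

```text
t: 6.7
tool_pos: [0.5869, 0.1144, 0.1943]
tool_rot: [-2.416, -2.007, 0.002]
contact_force: [-0.3, 0.4, -5.2]
opening: 0.013
grip_force: 50.8
```

Emit:
servo_tool([
  [[0.5, 0, 0, 0.2, 0], [0.5, 0, 0, 0.4, 0], [0.5, 0, 0, 0.6, 0], [0.5, 0, 0, 0.6, 0]],
])

```text
t: 7.1
tool_pos: [0.5874, 0.1145, 0.1895]
tool_rot: [2.416, 2.008, 0.0]
contact_force: [-0.0, 0.4, -4.2]
opening: 0.0132
grip_force: 50.8
```

Emit:
servo_tool([
  [[0.5, 0, 0, 0.1, 0], [0.5, 0, 0, 0.2, 0], [0.5, 0, 0, 0.2, 0]],
])

```text
t: 7.4
tool_pos: [0.5877, 0.1146, 0.1881]
tool_rot: [2.416, 2.007, 0.001]
contact_force: [-0.7, -0.4, -0.2]
opening: 0.013
grip_force: 51.2
```

Emit:
servo_tool([
  [[0.5, 0, 0, 0.1, 0], [0.5, 0, 0, 0.1, 0]],
])

```text
t: 7.6
tool_pos: [0.588, 0.1147, 0.1881]
tool_rot: [2.415, 2.007, 0.003]
contact_force: [-2.3, -0.3, 5.4]
opening: 0.0129
grip_force: 52.1
```

Emit:
servo_tool([
  [[5, 0, 0, 0, 0], [6, 0, 0, 0, 0], [6, 0, 0, 0, 0], [6, 0, 0, 0, 0]],
])

```text
t: 8.0
tool_pos: [0.5873, 0.1145, 0.1861]
tool_rot: [-2.416, -2.008, 0.0]
contact_force: [0.5, -0.5, 0.0]
opening: 0.0598
grip_force: 0.0
```

Emit:
servo_tool([
  [[6, 0, 0, -1, 0], [6, 0, 0, -4, 0], [6, 0, 0, -8, 0], [6, 0, 0, -12, 0], [6, 0, 0, -15, 0]],
])

```text
t: 8.5
tool_pos: [0.5878, 0.1146, 0.3405]
tool_rot: [2.414, 2.006, 0.005]
contact_force: [0.4, -0.9, -0.3]
opening: 0.0596
grip_force: 0.0
```

```bash
python3 - <<'E'
from go import *
c,s=np.cos(-.185),np.sin(-.185)
g=np.array([.5665,.0622])+.175*np.array([s,-c]);print(g)
to([g[0],g[1],.30],-.185); to([g[0],g[1],.30],-.185+np.pi)
E
```

```text
[ 0.53430936 -0.10981384]
at [0.5878 0.1146 0.3405] yaw 1.3867 q6 0.25 t 8.5 open 0.0596 F [ 0.4 -0.9 -0.3]
shift cm [-23.05  -1.17   4.02] turn 90.05
at [0.5878 0.1146 0.3405] yaw 1.3867 q6 0.25 t 8.5 open 0.0596 F [ 0.4 -0.9 -0.3]
shift cm [-23.05  -1.17   4.02] turn -89.95
```

Emit:
servo_tool([
  [[5, -4, -0.2, 0, 8], [5, -8.5, -0.4, 0, 16], [5, -13, -0.6, 0, 24], [5, -17.5, -0.9, 0, 32], [5, -22, -1.1, 0, 40]],
])

```text
t: 9.0
tool_pos: [0.5356, -0.1012, 0.3374]
tool_rot: [2.959, 1.052, 0.002]
contact_force: [0.5, -0.3, -0.1]
opening: 0.0499
grip_force: 0.0
```

Emit:
servo_tool([
  [[5, 0, 0, 0, 8], [5, 0, 0, 0, 16], [5, 0, 0, 0, 24], [5, 0, 0, 0, 32], [5, 0, 0, 0, 40]],
])

```text
t: 9.5
tool_pos: [0.5363, -0.0998, 0.3372]
tool_rot: [3.141, -0.024, 0.002]
contact_force: [-0.0, -0.6, -0.7]
opening: 0.0499
grip_force: 0.0
```

Emit:
servo_tool([
  [[5, 0, 0, 0, 8], [5, 0, 0, 0, 10], [5, 0, 0, 0, 10]],
])

```text
t: 9.8
tool_pos: [0.5363, -0.0997, 0.3371]
tool_rot: [3.128, -0.289, 0.002]
contact_force: [-0.0, 0.4, 0.3]
opening: 0.0498
grip_force: 0.0
```

```bash
python3 - <<'E'
from go import *
import pickle
to([.5343,-.1098,.16],-.185)
a,b=cam('top'),cam('side');pickle.dump((a,b),open('4.pkl','wb'))
f=lambda i,u,v,w,h,s:cv2.resize(i['img'][v:v+h,u:u+w,::-1],None,fx=s,fy=s,interpolation=cv2.INTER_CUBIC)
cv2.imwrite('pics/c5.png',np.hstack([f(a,190,140,160,150,2.5),f(b,190,90,100,150,4)[:375*2]if 0 else f(b,190,90,160,150,2.5)]))
E
```

```text
at [ 0.5363 -0.0997  0.3371] yaw -0.184 q6 1.43 t 9.8 open 0.0498 F [-0.   0.4  0.3]
shift cm [-0.03  1.02 17.71] turn 0.06
```

View pics/c5.png

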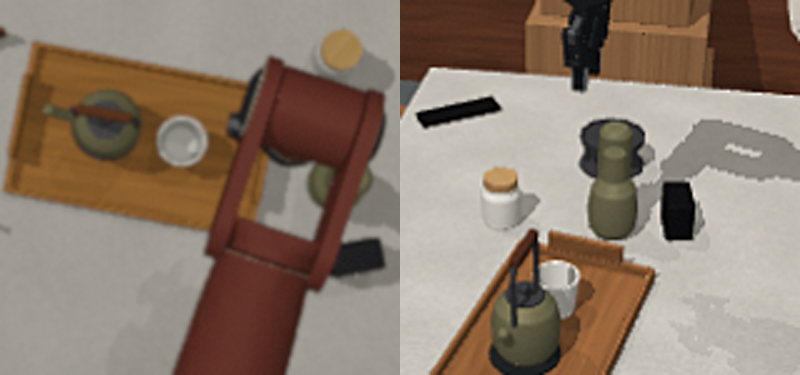

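```bash
python3 - <<'E'
from go import *
import pickle
e=pickle.load(open('side0.pkl','rb'))
for z in(.25,.3,.35,.4,.45,.5,.55): print(z,(proj(e,[.186,-.597,z])*1.5625).round())
a,b=pickle.load(open('4.pkl','rb'))
S=lambda x,y:((x-400+.5)/2.5-.5+190,(y+.5)/2.5-.5+90)
p,q=atz(b,*S(549,234),.052),atz(b,*S(622,253),.052);print(p,q,(p+q)/2,np.linalg.norm(p-q),np.arctan2(*(p-q)[1::-1]))
for P in([.589,-.1199,.052],[.471,-.098,.052]):print(proj(b,P))
I=lambda p:((p[0]-190+.5)*2.5-.5+400,(p[1]-90+.5)*2.5-.5)
t=np.array([.5665,.0622]);c,s=np.cos(-.185),np.sin(-.185)
for l in((.06,-.18,.052),(-.06,-.18,.052),(.06,-.17,.052),(-.06,-.17,.052),(-.11,-.18,.022)):
  print(l,np.round(I(proj(b,[t[0]+c*l[0]-s*l[1],t[1]+s*l[0]+c*l[1],l[2]]))))
E
```

```text
0.25 [557. 146.]
0.3 [560. 130.]
0.35 [562. 113.]
0.4 [564.  95.]
0.45 [567.  77.]
0.5 [569.  59.]
0.55 [572.  40.]
[ 0.58981066 -0.11433132  0.052     ] [ 0.4742719  -0.08338429  0.052     ] [ 0.53204128 -0.0988578   0.052     ] 0.11961155365741631 -0.26170656417871224
[249.74438315 182.49055472]
[279.77325223 188.70587298]
(0.06, -0.18, 0.052) [549. 230.]
(-0.06, -0.18, 0.052) [623. 245.]
(0.06, -0.17, 0.052) [546. 233.]
(-0.06, -0.17, 0.052) [621. 249.]
(-0.11, -0.18, 0.022) [654. 268.]
```

Emit:
servo_tool([
  [[5, 0, 0.7, 3, 0], [5, 0, 0.7, 8, 0], [5, 0, 0.7, 13, 0], [5, 0, 0.7, 17, 0], [5, 0, 0.7, 20, 0]],
])

```text
t: 10.4
tool_pos: [0.5335, -0.1061, 0.1331]
tool_rot: [-3.128, 0.288, 0.005]
contact_force: [0.1, -0.3, -0.0]
opening: 0.0504
grip_force: 0.0
```

Emit:
servo_tool([
  [[5, 0, 0, 2, 0], [5, 0, 0, 4, 0], [5, 0, 0, 6, 0], [5, 0, 0, 7, 0]],
])

```text
t: 10.8
tool_pos: [0.5339, -0.1063, 0.0645]
tool_rot: [-3.128, 0.288, 0.004]
contact_force: [0.2, 0.1, 0.0]
opening: 0.05
grip_force: 0.0
```

Emit:
servo_tool([
  [[5, 0, 0, 1, 0], [5, 0, 0, 2, 0], [5, 0, 0, 2.2, 0]],
])

```text
t: 11.1
tool_pos: [0.5345, -0.1065, 0.0435]
tool_rot: [-3.128, 0.289, 0.002]
contact_force: [-0.3, 0.8, 0.4]
opening: 0.05
grip_force: 0.0
```

Emit:
servo_tool([
  [[3, 0, 0, 0, 0], [2.5, 0, 0, 0, 0], [2, 0, 0, 0, 0], [1.5, 0, 0, 0, 0], [1.2, 0, 0, 0, 0]],
], newtons=40)

```text
t: 11.6
tool_pos: [0.5353, -0.1078, 0.0451]
tool_rot: [3.126, -0.288, 0.002]
contact_force: [-0.6, -5.1, 1.2]
opening: 0.0119
grip_force: 2.3
```

Emit:
servo_tool([
  [[0.5, 0, 0, 0, 0], [0.5, 0, 0, 0, 0], [0.5, 0, 0, 0, 0], [0.5, 0, 0, 0, 0]],
])

```text
t: 12.0
tool_pos: [0.5355, -0.1079, 0.0452]
tool_rot: [3.126, -0.29, 0.003]
contact_force: [-0.8, -5.3, 1.0]
opening: 0.0092
grip_force: 40.0
```

```bash
python3 - <<'E'
from go import *
h=np.array([.5905,.3356,-.0565]);c,s=np.cos(h[2]),np.sin(h[2])
W=lambda x,y:(h[0]+c*x-s*y,h[1]+s*x+c*y,.045)
o,M,w=yaw(); r=o['tool_pos'][:2]-h[:2]; print('in holder frame',c*r[0]+s*r[1],-s*r[0]+c*r[1])
for y in(-.27,-.175-.23,-.175-.2,-.175-.05,-.175): print(y); to(W(0,y),h[2])
E
```

```text
in holder frame -0.029834517816094478 -0.4458730757107817
-0.27
at [ 0.5355 -0.1079  0.0452] yaw -0.1847 q6 1.42 t 12.0 open 0.0092 F [-0.8 -5.3  1. ]
shift cm [ 7.100e-01 -1.782e+01 -1.000e-02] turn -7.35
-0.405
at [ 0.5355 -0.1079  0.0452] yaw -0.1847 q6 1.42 t 12.0 open 0.0092 F [-0.8 -5.3  1. ]
shift cm [ 2.44 -4.44  0.02] turn -7.35
-0.375
at [ 0.5355 -0.1079  0.0452] yaw -0.1847 q6 1.42 t 12.0 open 0.0092 F [-0.8 -5.3  1. ]
shift cm [ 2.05 -7.41  0.01] turn -7.35
-0.22499999999999998
at [ 0.5355 -0.1079  0.0452] yaw -0.1847 q6 1.42 t 12.0 open 0.0092 F [-0.8 -5.3  1. ]
shift cm [ 1.300e-01 -2.229e+01 -2.000e-02] turn -7.35
-0.175
at [ 0.5355 -0.1079  0.0452] yaw -0.1847 q6 1.42 t 12.0 open 0.0092 F [-0.8 -5.3  1. ]
shift cm [ -0.51 -27.25  -0.04] turn -7.35
```

Emit:
servo_tool([
  [[0.5, 0.2, -0.1, 0, -0.5], [0.5, 0.6, -0.2, 0, -1.5], [0.5, 1.0, -0.4, 0, -2.5], [0.5, 1.4, -0.6, 0, -3.5], [0.5, 1.8, -0.8, 0, -4.5]],
], newtons=60)

```text
t: 12.5
tool_pos: [0.5543, -0.1032, 0.0453]
tool_rot: [3.135, -0.166, -0.0]
contact_force: [-2.9, -5.5, 4.0]
opening: 0.0088
grip_force: 59.9
```

Emit:
servo_tool([
  [[0.5, 0.4, -0.2, 0, -1], [0.5, 0.8, -0.4, 0, -2], [0.5, 0.9, -0.6, 0, -2.9], [0.5, 0.9, -0.6, 0, -2.9]],
])

```text
t: 12.9
tool_pos: [0.5649, -0.0982, 0.0453]
tool_rot: [3.138, -0.089, 0.004]
contact_force: [1.7, -4.6, 0.9]
opening: 0.0092
grip_force: 59.6
```

```bash
python3 - <<'E'
from go import *
import pickle
h=np.array([.5905,.3356,-.0565]);c,s=np.cos(h[2]),np.sin(h[2])
W=lambda x,y:(h[0]+c*x-s*y,h[1]+s*x+c*y,.045)
o,M,w=yaw(); r=o['tool_pos'][:2]-h[:2]; print('in holder frame',c*r[0]+s*r[1],-s*r[0]+c*r[1])
to(W(0,-.375),h[2])
a,b=cam('top'),cam('side');pickle.dump((a,b),open('5.pkl','wb'))
f=lambda i,u,v,w,h,s:cv2.resize(i['img'][v:v+h,u:u+w,::-1],None,fx=s,fy=s,interpolation=cv2.INTER_CUBIC)
cv2.imwrite('pics/c6.png',np.vstack([f(a,108,135,200,90,4),f(b,150,150,200,60,4)[:240]]))
E
```

```text
in holder frame -0.0011043378432747664 -0.4345403666668241
at [ 0.5649 -0.0982  0.0453] yaw -0.0564 q6 1.33 t 12.9 open 0.0092 F [ 1.7 -4.6  0.9]
shift cm [ 0.11 -5.95  0.02] turn 0.0
```

View pics/c6.png

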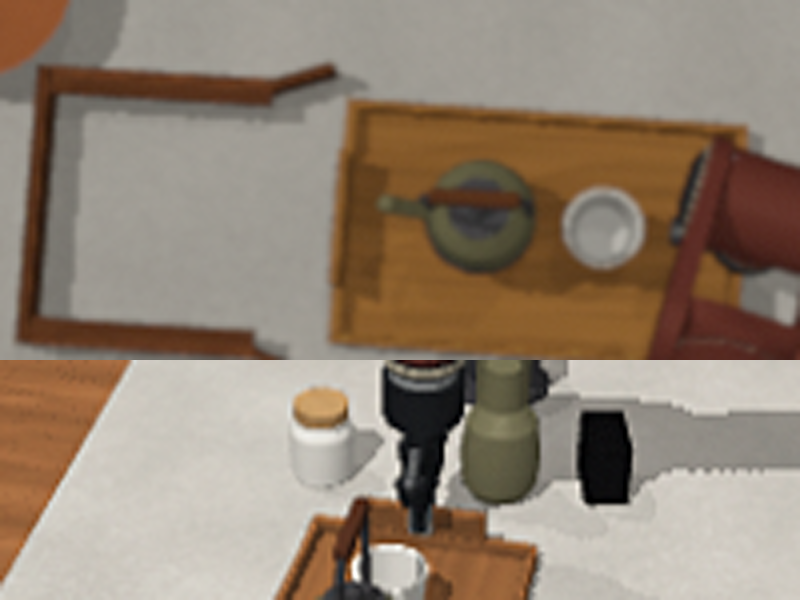

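```bash
python3 - <<'E'
from m import *
d,b=pickle.load(open('5.pkl','rb'))
A=lambda x,y:((x+.5)/4-.5+108,(y+.5)/4-.5+135)
print('tray',fit(d,[(.11,.18,.022),(.11,-.18,.022),(-.11,.18,.022)],[A(349,100),A(748,127),A(330,343)],[.5,.1,0]))
# holder: lip inner corners and outer rail corners
print('holder',fit(d,[(.099,-.02,.036),(-.099,-.02,.036),(.099,.181,.036),(-.099,.181,.036)],[A(270,104),A(253,331),A(55,93),A(40,317)],[.5,.35,0]))
h=fit(d,[(.099,-.02,.036),(-.099,-.02,.036),(.099,.181,.036),(-.099,.181,.036)],[A(270,104),A(253,331),A(55,93),A(40,317)],[.5,.35,0])[0]
I=lambda p:((p-[108,135]+.5)*4-.5).round()
c,s=np.cos(h[2]),np.sin(h[2])
for l in((.099,-.02,.036),(-.099,-.02,.036),(.099,.181,.036),(-.099,.181,.036),(.113,-.02,.036),(.113,.181,.036),(-.113,-.02,.036)):print(l,I(proj(d,[h[0]+c*l[0]-s*l[1],h[1]+s*l[0]+c*l[1],l[2]])))
E
```

```text
tray (array([ 0.57418116,  0.07487567, -0.06968745]), np.float64(0.6908674166100468))
holder (array([ 0.5901945 ,  0.33560652, -0.05763553]), np.float64(1.7000427083558236))
(0.099, -0.02, 0.036) [275. 106.]
(-0.099, -0.02, 0.036) [259. 329.]
(0.099, 0.181, 0.036) [51. 94.]
(-0.099, 0.181, 0.036) [ 33. 316.]
(0.113, -0.02, 0.036) [276.  90.]
(0.113, 0.181, 0.036) [52. 78.]
(-0.113, -0.02, 0.036) [258. 345.]
```

Emit:
servo_tool([
  [[0.5, 0.1, -0.5, 0, 0.1], [0.5, 0.1, -1.5, 0, 0], [0.5, 0.1, -2.5, 0, 0], [0.5, 0.1, -3.5, 0, 0], [0.5, 0.1, -4.5, 0, 0]],
])

```text
t: 13.5
tool_pos: [0.5679, -0.0536, 0.0453]
tool_rot: [3.137, -0.086, 0.003]
contact_force: [0.6, -8.0, 1.7]
opening: 0.0088
grip_force: 59.5
```

Emit:
servo_tool([
  [[0.5, 0, -1, 0, 0], [0.5, 0, -2, 0, 0], [0.5, 0, -3, 0, 0], [0.5, 0, -4, 0, 0], [0.5, 0, -5, 0, 0]],
])

```text
t: 14.0
tool_pos: [0.5706, -0.0037, 0.0453]
tool_rot: [3.137, -0.086, 0.002]
contact_force: [-2.0, -7.8, 2.6]
opening: 0.0089
grip_force: 59.6
```

Emit:
servo_tool([
  [[0.5, 0, -1, 0, 0], [0.5, 0, -2, 0, 0], [0.5, 0, -3, 0, 0], [0.5, 0, -4, 0, 0], [0.5, 0, -5, 0, 0]],
])

```text
t: 14.5
tool_pos: [0.5734, 0.0462, 0.0452]
tool_rot: [3.137, -0.086, 0.002]
contact_force: [-1.0, -9.2, 2.2]
opening: 0.0089
grip_force: 59.6
```

Emit:
servo_tool([
  [[0.5, 0, -1, 0, 0], [0.5, 0, -2, 0, 0], [0.5, 0, -3, 0, 0], [0.5, 0, -4, 0, 0], [0.5, 0, -5, 0, 0]],
])

```text
t: 15.0
tool_pos: [0.5761, 0.0961, 0.0453]
tool_rot: [3.137, -0.086, 0.002]
contact_force: [0.2, -9.1, 2.8]
opening: 0.0087
grip_force: 59.7
```

```bash
python3 - <<'E'
from go import *
h=np.array([.5903,.3356,-.0568]);c,s=np.cos(h[2]),np.sin(h[2])
W=lambda x,y:(h[0]+c*x-s*y,h[1]+s*x+c*y,.045)
to(W(0,-.175),h[2])
E
```

```text
at [0.5761 0.0961 0.0453] yaw -0.0547 q6 1.67 t 15.0 open 0.0087 F [ 0.2 -9.1  2.8]
shift cm [ 0.07 -6.49  0.  ] turn 0.12
```

Final stretch, slowing before the stop.

Emit:
servo_tool([
  [[0.5, 0, -1, 0, 0], [0.5, 0, -2, 0, 0], [0.5, 0, -3, 0, 0], [0.5, 0, -4, 0, 0], [0.5, 0, -4.7, 0, 0]],
])

```text
t: 15.5
tool_pos: [0.5787, 0.1432, 0.0453]
tool_rot: [3.137, -0.085, 0.002]
contact_force: [-0.9, -9.8, 4.4]
opening: 0.0093
grip_force: 59.8
```

Emit:
servo_tool([
  [[0.5, 0, -0.3, 0, 0], [0.5, 0, -0.6, 0, 0], [0.5, 0, -0.9, 0, 0], [0.5, 0, -1.1, 0, 0]],
])

```text
t: 15.9
tool_pos: [0.5793, 0.1537, 0.0453]
tool_rot: [3.137, -0.086, 0.001]
contact_force: [-0.4, -9.0, 4.8]
opening: 0.0082
grip_force: 59.8
```

Emit:
servo_tool([
  [[0.5, 0, -0.2, 0, 0], [0.5, 0, -0.4, 0, 0], [0.5, 0, -0.5, 0, 0]],
])

```text
t: 16.2
tool_pos: [0.5795, 0.1587, 0.0452]
tool_rot: [3.137, -0.086, 0.001]
contact_force: [-0.5, -9.3, 4.5]
opening: 0.009
grip_force: 59.8
```

Emit:
servo_tool([
  [[0.5, 0, -0.2, 0, 0], [0.5, 0, -0.3, 0, 0], [0.5, 0, -0.4, 0, 0]],
])

```text
t: 16.5
tool_pos: [0.5798, 0.1626, 0.0452]
tool_rot: [3.137, -0.086, 0.001]
contact_force: [-0.5, -9.7, 4.4]
opening: 0.0089
grip_force: 59.8
```

Emit:
servo_tool([
  [[0.5, 0, -0.1, 0, 0], [0.5, 0, -0.2, 0, 0], [0.5, 0, -0.2, 0, 0]],
])

```text
t: 16.8
tool_pos: [0.5799, 0.1647, 0.0453]
tool_rot: [3.137, -0.086, 0.002]
contact_force: [-1.0, -8.4, 4.4]
opening: 0.0088
grip_force: 59.9
```

Emit:
servo_tool([
  [[0.5, 0, -0.2, 0, 0], [0.5, 0, -0.3, 0, 0], [0.5, 0, -0.3, 0, 0]],
])

```text
t: 17.1
tool_pos: [0.5799, 0.1653, 0.0453]
tool_rot: [3.132, -0.085, -0.0]
contact_force: [-1.4, -17.8, 6.8]
opening: 0.0088
grip_force: 60.2
```

Emit:
servo_tool([
  [[0.5, 0, -0.2, 0, 0], [0.5, 0, -0.3, 0, 0], [0.5, 0, -0.3, 0, 0]],
])

```text
t: 17.4
tool_pos: [0.5799, 0.1654, 0.0453]
tool_rot: [3.126, -0.085, -0.002]
contact_force: [-3.5, -27.1, 8.2]
opening: 0.009
grip_force: 60.9
```

Emit:
servo_tool([
  [[1.5, 0, 0.2, 0, 0], [2.5, 0, 0.2, 0, 0], [4, 0, 0.2, 0, 0], [4, 0, 0.2, 0, 0], [4, 0, 0.2, 0, 0]],
])

```text
t: 17.9
tool_pos: [0.5792, 0.1711, 0.0442]
tool_rot: [-3.14, 0.085, 0.0]
contact_force: [1.1, 0.6, -0.1]
opening: 0.0401
grip_force: 0.0
```

Emit:
servo_tool([
  [[4, 0, 0, -2, 0], [4, 0, 0, -6, 0], [4, 0, 0, -11, 0], [4, 0, 0, -16, 0], [4, 0, 0, -20, 0]],
])

```text
t: 18.4
tool_pos: [0.5798, 0.1711, 0.2479]
tool_rot: [-3.14, 0.085, -0.005]
contact_force: [0.4, -0.3, -0.2]
opening: 0.0401
grip_force: 0.0
```

Emit:
servo_tool([
  [[4, 0, 4, -3, 0], [4, 0, 8, -6, 0], [4, 0, 12, -9, 0], [4, 0, 15, -9, 0], [4, 0, 16, -9, 0]],
])

```text
t: 18.9
tool_pos: [0.5709, 0.0087, 0.3359]
tool_rot: [3.14, -0.09, 0.004]
contact_force: [0.2, 0.6, -0.9]
opening: 0.0401
grip_force: 0.0
```

```bash
python3 - <<'E'
from go import *
import pickle
a,b=cam('top'),cam('side');pickle.dump((a,b),open('6.pkl','wb'))
f=lambda i,u,v,w,h,s:cv2.resize(i['img'][v:v+h,u:u+w,::-1],None,fx=s,fy=s,interpolation=cv2.INTER_CUBIC)
cv2.imwrite('pics/c7.png',np.vstack([f(a,108,140,200,85,4),cv2.resize(np.hstack([f(b,150,190,160,52*2,2.5),f(b,150,100,160,104,2.5)]),(800,260))]))
E
```

```text
(no output)
```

View pics/c7.png

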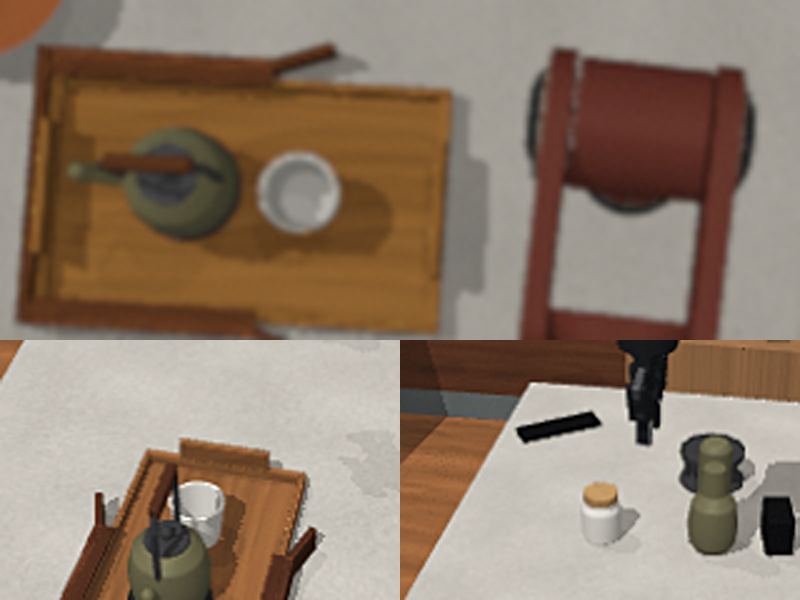

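The picture shows the tray home against the back stop (top-view left edge, column 40). The teapot is on the coaster (180,183) with its spout towards the stop, the cup is upright (299,192), and the bystanders are in place.

```bash
python3 -c "
from station import ctrl
print(ctrl.finish_job())"
```

```text
the job is handed in; nothing more can be done
None
```

The job is handed in at about 19 s: the teapot is on the coaster with its spout towards the stop end, the tray is home against the back stop and released, the cup is upright and the carafe, jar and clock are untouched.

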